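Load a casting into the drill jig and clamp it

TASK

Load the aluminium casting into the drill jig: lay it upright and lengthwise between the two steel rails, slide it under the blue bridge until it is fully home against the red stop, and only then turn the red star wheel counter-clockwise (seen from above) all the way, so that the yellow arm closes behind the casting. Finish with the casting still home and at rest, and leave the bottle, the can and the mug where they stand.

Things in the scene. Friction and masses are not known exactly. Their poses are not given: they have to be found in the camera images.
- casting: Loose aluminium casting, 0.4 to 0.85 kg: base block 110 (its x) x 60 (y) x 32 mm high, on it a central rib 80 (x) x 28 (y) x 32 mm high, 64 mm high in all. Origin at the centre of the underside, z up. The same when turned half round; either end may go first. Best gripped across the rib's 28 mm.
- jig: Drill jig, fixed to the bench; numbers in mm. x: sliding direction, to the robot's left; y: roughly towards the robot; z up; origin at bench level on the track's centre line, below the back face of a casting at home. Base plate x -163 to 127, y +-48 (a wing under the wheel: x -69 to 51, y to 160); its top, z 12, is the track floor. Steel rails x -160 to 110, y 33 to 45 either side, tops at z 26.
- home (a point): Point on the track floor where the casting's origin lies when fully home (jig x 55, y 0, z 12); axes as the jig's. The front of the casting then touches the red stop, a wall across the track at jig x 110, top at z 38.
- bridge_edge (a point): Middle of the lower near edge of the blue bridge (jig x -30, y 0, z 84); axes as the jig's. The plate runs from here 142 mm along x, y +-46, top at z 94 (100 at its brass bushings), on legs beside the track at x 14 to 36 and 87 to 109. Casting passes 8 mm below it. A casting at home has its back face 30 mm inside this edge: for the last push, reach in below with tilted fingers.
- wheel_hub (a point): Point on the vertical axis of the star wheel at mid-height of its spokes (jig x -9, y 115, z 80); axes as the jig's. Black hub of radius 18, z 68 to 92; four red round spokes 14 mm thick, a quarter turn apart, reaching to radius 60, no rim. One spoke stands right above the yellow arm.
- clamp_tip (a point): Middle of the end of the yellow arm, jig z 34. The arm turns with the wheel on its shaft: 110 mm long from the axis, 16 mm wide, z 29 to 39. Open, it stands clear of the track on its +y side; closed, it lies across the track 1 mm behind a casting that is home.
- wheel (a joint): Angle of the star wheel, rad, growing counter-clockwise seen from above; 0 fully open (starts at 0 to 0.5), 2.6 its end stop, arm closed. Arm and one spoke point at 2.112 + this value, from the jig's x towards its y (so to -y when closed). Stiff: needs about 0.12 N m, 3 N at a spoke, and stays where it is left.
- oil_bottle: Bystander: yellow bottle with red cap, 60 mm wide, 130 mm high; origin at the centre of its foot.
- grease_can: Bystander: can with green label, 68 mm wide, 90 mm high; origin at the centre of its foot.
- mug: Bystander: blue mug, 72 mm wide at the rim, 85 mm high, handle to its y; origin at the centre of its foot.
Mind the look-alikes: they are no part of the job. What is shaped like the casting but orange or pink is not meant.

How it is judged:
By the outcome, as a careful person would: the job done as asked, in the order asked, and still so for the second after the job is handed in, with the robot touching nothing.
It also fails if it takes over 69 s, if anything falls off the work surface, if the arm or the gripper's body presses on something with over 40 N, if the wrist force passes 120 N, or if a joint passes its speed limit or range.

ROBOT

A 6-joint arm with a two-finger parallel gripper is mounted at the origin on the work surface. World frame = base frame: x ahead of the robot, y to its left, z up, the work surface at z = 0. Lengths are in mm, angles in degrees, forces in N, time in s.
With the tool pointing down it reaches from about 350 to 850 mm from the base axis. Payload 8.1 kg.
Tool frame: the origin (TCP) lies at the very end of the fingers, on their centre line; the grasp point (between the pads) lies 19 mm behind it; z points along the fingers, y is the line along which they close (so a half turn about z gives the same grasp; the last joint's range is limited). The gripper opens to 85 mm and grips with 20 to 120 N. Pads are 22 mm wide; open, the fingers measure 114 mm over their backs; the gripper's body (76 mm by 85 mm) begins 54 mm behind the grasp point. The pads swing forward as they close: fully open they stand 13 mm farther back than shut.
Start: joints at [63.002, 7.471, 85.268, -0, 87.261, -4.893], TCP at [225.76, 555.912, 231.292] pointing down, gripper open.
Joint ranges: [-169.43, 169.43], [-51.17, 129.36], [1.28, 143.12], [-76.62, 256.62], [0, 156.53], [-152.29, 152.29]. Speed limits (degrees/s): [136.94, 136.94, 159.86, 180, 180, 180].

INTERFACE

Orientations are given as [roll, pitch, yaw] about the fixed x, y, z axes, in that order (R = Rz(yaw) Ry(pitch) Rx(roll)).
In Python, from bench import sense, eyes, job, models gives the robot as it stands. The module is installed in compiled form; this text tells all that it offers.
- The arm moves only by the tool apply_moves, never from a script. Its argument "rows" is a list of rows, each a list of 6 numbers: the shift along the tool's x, y, z in mm, then the turn, a rotation vector about the tool's x, y, z in rad. In form: [[dx, dy, dz, rx, ry, rz], ...]. A call has exactly 5 rows; each row shifts and turns the commanded pose from where the row before left it, along the tool's axes as they then stand; what a row does not reach is not made up. A row lasts 1/8 s, in which the tool goes at most 62.5 mm and 10.7 degrees, less where a joint would pass 70% of its speed; a pose out of reach is approached as far as the arm can. A call is refused whole if a number of a shift passes 62.5 or a number of a turn 0.188, either way. A call with a gripper value outside its range is refused whole. "fingers" is the finger opening in mm, from 0 to 85.4, set as the call begins (left out, the last holds). The fingers move at their own pace and stop on an object; "grip_force" is the grip in N (left out, the last holds). Time passes only in rows, so rows that do not move let the fingers close, or fill a call up. It gives the time, the measured TCP pose, the force, the opening and the grip force at its end, in the units of the state.
- sense(): the state, without advancing time (a new reading comes with each control period).
- eyes.snapshot(name): name is "side" or "top" or "wrist"; returns (picture, depth): 384x512x3 uint8, red, green, blue; 384x512 float32, mm along the optical axis (not along the pixel's ray), 0 where there is no reading.
- eyes.get_calibration(name): a dict with "intrinsics" (3x3 intrinsics, pixels), "R" (3x3) and "t" (3): a world point X has camera coordinates R X + t; the wrist camera has in their place "mount" (4x4, takes a point from camera to tool coordinates, whose origin is the TCP and whose axes are the flange's). Camera axes: x right, y down, z forward; pixel columns grow to the right and rows downward; lengths in mm; the calibration is good to about 2 mm. A picture is of the moment at which its call begins: read the wrist's pose just before it. get_calibration takes no time and is no camera call.
- job.hand_in(): hands the job in; it is judged then, once.
Trained networks look in the newest picture that a camera, given by its name, has taken for a name from the list of things; names that differ only in an ending like _2 or _b are one class to them, and where a whole thing is asked for, a point or a joint stands for the part that bears it (a point fixed in the world has none). Each returns a list of dicts, best first, with "confidence" (0 to 1); they miss things now and then, are a little off and sometimes report something else, mostly with a low value. They report only what shows in the picture. A call takes as long as a camera call. They do not tell look-alikes from the thing itself.
- models.boxes_of(name, camera): "xyz" ([x, y, z] in mm, in world coordinates, good to about 4 mm: the middle of the surface that is visible of it).
- models.cut_out(name, camera): "pixels" (384x512 bool, what is visible of it).
- models.place_of(name, camera): "xyz" ([x, y, z] in mm, in world coordinates, good to about 4 mm: a listed point, or the origin of a listed thing).
The state is a dict: "time": time; "joint_pos": joint angles; "qd": joint speeds; "joint_efforts": joint torques, N m; "tool_pos": TCP position; "tcp_rot": TCP orientation; "ft_force": force on the tool from outside, world axes, zero at the start; "wrist_torque": the same for the moment, N m; "finger_gap": finger opening in mm; "grip_force": force on a finger pad.
Only numpy, scipy, OpenCV 4.12 (cv2) and the standard library are available. Lean on these libraries where they do the work, as an engineer would, in place of code of your own. Each camera call takes 0.05 s, during which the arm holds its last target. There are 200 camera calls.

## Working session

There is one attempt and no reset: what is moved stays moved. The work goes in short steps, Python scripts to look and compute and a tool call to move; the robot and the scene stay as the last step left them, time stands still between calls to the robot, and variables do not carry over. Pictures are saved under pics/ and viewed, at most 10 in all, crops included, and the job is handed in when it is done.

Besides the shell and the picture viewer there is one more tool, called after "Call:" as name(argument=value, ...) on one line, values as JSON. apply_moves: Moves the arm, as the interface text tells. Its arguments: {"type":"object","properties":{"rows":{"type":"array"},"fingers":{"type":"number"},"grip_force":{"type":"number"}},"required":["rows"]}

```bash
mkdir -p pics
cat > h.py <<'E'
import numpy as np, cv2
from bench import sense, eyes, job, models
from scipy.spatial.transform import Rotation as Ro
def cal(n):
    c=eyes.get_calibration(n)
    return c
def cloud(n,d):
    c=eyes.get_calibration(n); K=np.array(c["intrinsics"])
    v,u=np.mgrid[0:384,0:512]
    P=np.stack([(u-K[0,2])/K[0,0]*d,(v-K[1,2])/K[1,1]*d,d],-1)
    return (P-np.array(c["t"]).ravel())@np.array(c["R"])
def save(n,im): cv2.imwrite("pics/"+n+".png",cv2.cvtColor(im,cv2.COLOR_RGB2BGR))
E
python3 - <<'E'
from h import *
s=sense(); print({k:np.round(v,2).tolist() for k,v in s.items()})
ims=[]
for n in("top","side"):
    p,d=eyes.snapshot(n); save(n+"0",p); np.savez(n+"0",p=p,d=d)
    for nm in("casting","home","bridge_edge","wheel_hub","clamp_tip","jig","oil_bottle","grease_can","mug"):
        r=models.place_of(nm,n); print(n,nm,[(np.round(q["xyz"]).tolist(),round(q["confidence"],2)) for q in r[:3]])
E
```

```text
{'time': 0.0, 'joint_pos': [63.0, 7.51, 85.33, -0.0, 87.26, -4.89], 'qd': [-0.06, -0.01, 0.06, -0.12, -0.0, 0.03], 'joint_efforts': [-0.0, -56.94, -50.06, -0.0, 0.02, -0.0], 'tool_pos': [225.5, 555.4, 230.23], 'tcp_rot': [-179.89, -0.01, 157.9], 'ft_force': [1.54, -0.77, 0.1], 'wrist_torque': [0.03, -0.01, -0.02], 'grip_force': 0.0, 'finger_gap': 85.62}
top casting [([496.0, -284.0, 5.0], 0.94), ([371.0, -93.0, 1.0], 0.76), ([324.0, -289.0, -0.0], 0.74)]
top home [([628.0, 145.0, 16.0], 0.82)]
top bridge_edge [([646.0, 55.0, 85.0], 0.75)]
top wheel_hub [([521.0, 59.0, 79.0], 0.74), ([495.0, -287.0, 4.0], 0.28)]
top clamp_tip [([444.0, -15.0, 35.0], 0.76)]
top jig [([748.0, -198.0, -1.0], 0.7), ([636.0, 87.0, 0.0], 0.66)]
top oil_bottle [([688.0, -387.0, 3.0], 0.65)]
top grease_can [([646.0, 416.0, -0.0], 0.89), ([522.0, 59.0, 79.0], 0.57)]
top mug [([749.0, -197.0, 1.0], 0.76), ([635.0, 86.0, -1.0], 0.64)]
side casting [([493.0, -287.0, -2.0], 0.81), ([810.0, 22.0, 2.0], 0.75), ([368.0, -101.0, 2.0], 0.65)]
side home [([626.0, 142.0, 12.0], 0.82)]
side bridge_edge [([643.0, 62.0, 85.0], 0.73)]
side wheel_hub [([521.0, 59.0, 84.0], 0.65)]
side clamp_tip [([445.0, -12.0, 31.0], 0.58)]
side jig [([634.0, 84.0, -4.0], 0.89)]
side oil_bottle [([690.0, -383.0, 1.0], 0.7)]
side grease_can [([639.0, 423.0, -1.0], 0.85)]
side mug [([742.0, -194.0, 1.0], 0.68), ([523.0, 62.0, 82.0], 0.42), ([690.0, -380.0, -4.0], 0.24)]
```

View pics/top0.png

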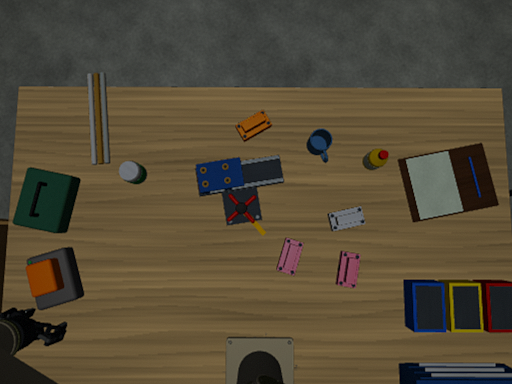

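View pics/side0.png

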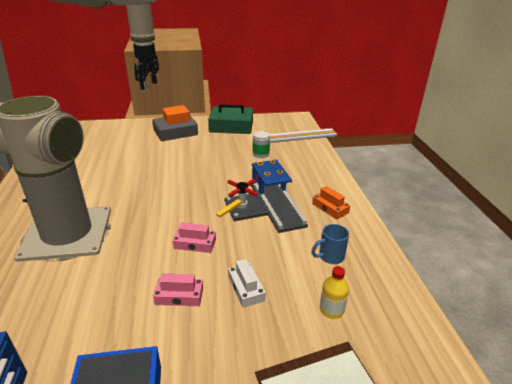

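The top picture shows these candidates: silver casting at (346,218), orange look-alike at (253,125), and pink look-alikes at (290,256) and (348,269). By the description it must be the silver one. The jig is at (240,175), with its open end to the right, and the yellow arm is at (259,227).

```bash
cat >> h.py <<'E'
def fit(A,B):
    A=np.array(A,float);B=np.array(B,float);a=A-A.mean(0);b=B-B.mean(0)
    th=np.arctan2((a[:,0]*b[:,1]-a[:,1]*b[:,0]).sum(),(a*b).sum())
    R=np.array([[np.cos(th),-np.sin(th)],[np.sin(th),np.cos(th)]])
    return np.degrees(th),B.mean(0)-R@A.mean(0),R
E
python3 - <<'E'
from h import *
A=[[55,0],[-30,0],[-9,115]]*2
B=[[628,145],[646,55],[521,59],[626,142],[643,62],[521,59]]
th,t,R=fit(A,B); print("net jig",th,t,(np.array(A)@R.T+t-B).round(1).tolist())
z=np.load("top0.npz");d=z["d"];p=z["p"];P=cloud("top",d)
x,y,Z=P[...,0],P[...,1],P[...,2]
def rect(m,n):
    q=P[m][:,:2].astype(np.float32); r=cv2.minAreaRect(q); print(n,len(q),r,P[m].mean(0).round(1))
def reg(cx,cy,r): return (d>0)&(np.hypot(x-cx,y-cy)<r)
print("bench z",np.median(Z[reg(450,-180,30)]))
c=reg(495,-286,90)
rect(c&(Z>12),"casting all"); rect(c&(Z>50),"rib")
print("zmax",np.percentile(Z[c],[50,90,99]))
g=reg(638,100,110); rect(g&(Z>88)&(Z<105)&(p[...,2]>p[...,0]+30),"bridge")
g=reg(640,90,190); J=(P[...,:2]-t)@R
rect(g&(abs(J[...,1])<60)&(J[...,0]<-20)&(J[...,0]>-180)&(Z>6)&(Z<70),"track"); 
gy=(p[...,0]>120)&(p[...,1]>80)&(p[...,2]<70)&reg(480,20,90); rect(gy&(Z>20)&(Z<60),"arm")
im=p; big=cv2.resize(im[85:300,180:400],None,fx=3.5,fy=2.75*3.5/2.75,interpolation=cv2.INTER_CUBIC)[:600]
s,_=eyes.snapshot("side")
cr=cv2.resize(s[150:330,140:370],None,fx=3.2,fy=3.2,interpolation=cv2.INTER_CUBIC)
save("crop1",np.clip(cr*1.2,0,255).astype(np.uint8))
E
```

```text
net jig 100.1051631299124 [636.17444499  88.47519264] [[-1.5, -2.4], [-4.6, 3.9], [3.5, 0.4], [0.5, 0.6], [-1.6, -3.1], [3.5, 0.4]]
bench z 1.312111507809836
casting all 637 ((496.4063720703125, -282.43365478515625), (60.258018493652344, 110.97666931152344), 12.982511520385742) [ 495.8 -277.9   44.1]
rib 230 ((496.30706787109375, -282.3346252441406), (27.809438705444336, 80.84266662597656), 13.16307544708252) [ 496.1 -281.1   64.7]
zmax [ 2.36407202 55.33042268 68.2694969 ]
bridge 1094 ((629.5800170898438, 130.94952392578125), (89.9169921875, 140.90277099609375), 9.717995643615723) [628.9 128.8  95.6]
track 1177 ((652.1948852539062, -4.8409423828125), (113.08296966552734, 157.72462463378906), 14.461028099060059) [649.8  -1.4  16.9]
arm 65 ((461.6825256347656, 4.698755264282227), (45.739036560058594, 14.602301597595215), 40.24267578125) [461.8   4.8  40.2]
```

View pics/crop1.png

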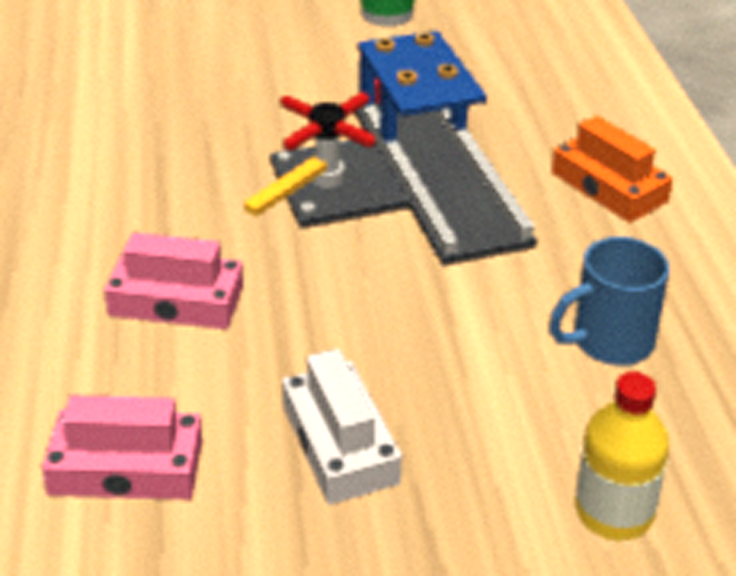

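The crop shows the silver casting at (340,425), upright and plain aluminium. The orange part at (610,170) and the pink ones at (175,280) and (120,450) are the decoys. I'll look at the jig with the wrist camera on the way to the casting.

```bash
cat >> h.py <<'E'
def plan(wps, start=None):
    """wps: (pos, rpy, nrows); rows in tool axes, rounded; prints calls of 5"""
    s=sense(); p,R=(np.array(s["tool_pos"]),Ro.from_euler("xyz",s["tcp_rot"],degrees=True)) if start is None else (np.array(start[0],float),Ro.from_euler("xyz",start[1],degrees=True))
    rows=[]
    for P,e,n in wps:
        T=Ro.from_euler("xyz",e,degrees=True)
        for k in range(n,0,-1):
            d=np.round(R.inv().apply((np.array(P)-p)/k),1); w=np.round((R.inv()*T).as_rotvec()/k,3)
            rows.append([float(v)+0 for v in [*d,*w]]); p=p+R.apply(d); R=R*Ro.from_rotvec(w)
    while len(rows)%5: rows.append([0]*6)
    for i in range(0,len(rows),5): print(str(rows[i:i+5]).replace(" ",""))
    return p,R.as_euler("xyz",degrees=True)
JO=np.array([636.4,89.6]);JY=99.9
def jw(x,y,z):
    c,s=np.cos(np.radians(JY)),np.sin(np.radians(JY)); return [JO[0]+c*x-s*y,JO[1]+s*x+c*y,z]
def wcloud(d,s):
    c=eyes.get_calibration("wrist"); K=np.array(c["intrinsics"]); M=np.array(c["mount"])
    v,u=np.mgrid[0:384,0:512]
    P=np.stack([(u-K[0,2])/K[0,0]*d,(v-K[1,2])/K[1,1]*d,d],-1)@M[:3,:3].T+M[:3,3]
    return P@Ro.from_euler("xyz",s["tcp_rot"],degrees=True).as_matrix().T+np.array(s["tool_pos"])
E
python3 - <<'E'
from h import *
print(eyes.get_calibration("wrist"))
plan([([590,20,330],[180,0,100],15)])
E
```

```text
{'intrinsics': array([[277.56565541,   0.        , 255.80555094],
       [  0.        , 277.56565541, 192.76629187],
       [  0.        ,   0.        ,   1.        ]]), 'mount': array([[-6.80964631e-04, -9.52169834e-01, -3.05568557e-01,
         7.91134369e+01],
       [ 9.99998395e-01, -1.42021664e-04, -1.78596515e-03,
        -1.10366665e+00],
       [ 1.65714478e-03, -3.05569283e-01,  9.52168403e-01,
        -1.43375936e+02],
       [ 0.00000000e+00,  0.00000000e+00,  0.00000000e+00,
         1.00000000e+00]])}
[[-35.9,-24.0,-6.6,0.0,0.0,0.067],[-37.5,-21.5,-6.6,0.0,0.0,0.067],[-38.8,-18.9,-6.6,0.0,0.0,0.067],[-40.0,-16.3,-6.6,0.0,0.0,0.067],[-41.0,-13.6,-6.6,0.0,0.0,0.067]]
[[-41.8,-10.8,-6.6,0.0,0.0,0.068],[-42.5,-7.9,-6.6,0.0,0.0,0.067],[-42.9,-5.1,-6.6,0.0,0.0,0.068],[-43.1,-2.2,-6.6,0.0,0.0,0.067],[-43.2,0.7,-6.5,0.0,0.0,0.068]]
[[-43.1,3.7,-6.6,0.0,0.0,0.067],[-42.7,6.5,-6.5,0.0,0.0,0.068],[-42.2,9.4,-6.6,0.0,0.0,0.067],[-41.4,12.3,-6.5,0.0,0.0,0.068],[-40.5,15.0,-6.6,0.0,0.0,0.067]]
```

Call:
apply_moves(rows=[[-36, -24, -6.6, 0, 0, 0.067], [-37.5, -21.5, -6.6, 0, 0, 0.067], [-39, -19, -6.6, 0, 0, 0.067], [-40, -16, -6.6, 0, 0, 0.067], [-41, -13.5, -6.6, 0, 0, 0.067]])

```text
time: 1.68
tool_pos: [348.2, 376.2, 264.7]
tcp_rot: [180.0, 0.0, 138.6]
ft_force: [0.3, -0.0, -0.3]
finger_gap: 85.2
grip_force: 0.0
```

Call:
apply_moves(rows=[[-42, -11, -6.6, 0, 0, 0.067], [-42.5, -8, -6.6, 0, 0, 0.067], [-43, -5, -6.6, 0, 0, 0.068], [-43, -2, -6.6, 0, 0, 0.067], [-43, 0.7, -6.5, 0, 0, 0.068]])

```text
time: 2.3
tool_pos: [469.9, 197.6, 297.6]
tcp_rot: [180.0, 0.0, 119.3]
ft_force: [1.2, -0.3, 0.9]
finger_gap: 84.8
grip_force: 0.0
```

Call:
apply_moves(rows=[[-43, 3.5, -6.6, 0, 0, 0.067], [-42.5, 6.5, -6.6, 0, 0, 0.068], [-42, 9.5, -6.6, 0, 0, 0.067], [-41.5, 12.5, -6.6, 0, 0, 0.068], [-40.5, 15, -6.6, 0, 0, 0.067]])

```text
time: 2.92
tool_pos: [591.5, 19.4, 330.5]
tcp_rot: [180.0, 0.0, 100.0]
ft_force: [-0.8, 0.1, 0.7]
finger_gap: 85.4
grip_force: 0.0
```

Run:
```python
from h import *
s=sense(); p,d=eyes.snapshot("wrist"); np.savez("w1",p=p,d=d,pos=s["tool_pos"],rot=s["tcp_rot"]); save("w1",p)
print(s["time"],np.round(s["tool_pos"],1),np.round(s["tcp_rot"],2),np.round(s["joint_pos"],1),np.round(s["ft_force"],1))
A=[];B=[]
for n,a in(("home",[55,0]),("bridge_edge",[-30,0]),("wheel_hub",[-9,115]),("clamp_tip",None)):
    r=models.place_of(n,"wrist"); print(n,[(np.round(q["xyz"],1).tolist(),round(q["confidence"],2)) for q in r[:2]])
    if a and r: A.append(a);B.append(r[0]["xyz"][:2])
if len(A)>1: print(fit(A,B)[:2])
P=wcloud(d,s); x,y,Z=[P[...,i] for i in range(3)]
ok=d>0
J=P.copy(); c,sn=np.cos(np.radians(JY)),np.sin(np.radians(JY)); q=P[...,:2]-JO; J[...,0]=q[...,0]*c+q[...,1]*sn; J[...,1]=-q[...,0]*sn+q[...,1]*c
m=ok&(Z>86)&(Z<104)&(abs(J[...,1])<60)&(J[...,0]>-60)&(J[...,0]<140); print("bridge",m.sum(),cv2.minAreaRect(P[m][:,:2].astype(np.float32)),Z[m].mean())
for sg in(1,-1):
    # rail inner/outer edges
    m=ok&(Z>19)&(Z<30)&(abs(sg*J[...,1]-39)<16)&(J[...,0]<-40)&(J[...,0]>-155)
    if m.sum()>50: print("rail",sg,m.sum(),cv2.minAreaRect(P[m][:,:2].astype(np.float32)),Z[m].mean(),np.percentile(J[m][:,1],[2,50,98]).round(1),np.polyfit(J[m][:,0],J[m][:,1],1))
print("bench",np.median(Z[ok&(Z<8)]))
```

```text
2.925 [591.5  19.4 330.5] [179.98   0.    99.95] [ -3.1   5.1  77.6   0.   97.3 -13. ] [-0.8  0.1  0.7]
home [([692.0, -383.3, -1.4], 0.6)]
bridge_edge [([645.9, 58.5, 84.1], 0.92)]
wheel_hub [([524.9, 60.0, 76.2], 0.73)]
clamp_tip [([439.0, -16.1, 32.6], 0.91)]
(np.float64(-27.392172764464135), array([ 598.56164038, -119.84824743]))
bridge 8533 ((627.7460327148438, 126.49673461914062), (92.29920959472656, 141.32513427734375), 9.694968223571777) 95.19108291541171
rail 1 496 ((612.039794921875, -14.013614654541016), (11.691096305847168, 114.17346954345703), 10.298465728759766) 26.712917156804142 [36.3 42.3 47.8] [-3.83524274e-03  4.18074130e+01]
rail -1 530 ((688.6131591796875, -1.4377937316894531), (12.417234420776367, 112.5868911743164), 9.74399471282959) 26.314209099287336 [-41.7 -35.2 -29.7] [-5.14420004e-03 -3.57190460e+01]
bench 0.6575435717228117
```

View pics/w1.png

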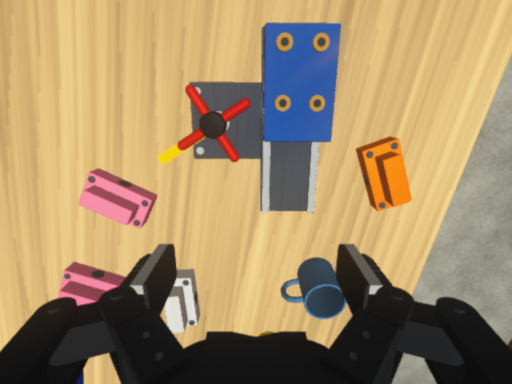

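The wrist picture shows the bridge at (300,80), the rails with their open end at (290,210), and the wheel hub at (212,125) with one spoke above the yellow arm at (170,155). The silver casting at (183,300) is partly hidden by a finger. Next I go over the casting.

Run:
```python
from h import *
plan([([501.3,-315,180],[180,0,103],10)])
```

```text
[[-31.5,-14.7,15.0,0.0,0.0,-0.005],[-31.4,-14.8,15.0,0.0,0.0,-0.005],[-31.4,-15.0,15.0,0.0,0.0,-0.005],[-31.3,-15.1,15.0,0.0,0.0,-0.005],[-31.2,-15.3,15.0,0.0,0.0,-0.005]]
[[-31.2,-15.5,15.0,0.0,0.0,-0.005],[-31.1,-15.6,15.0,0.0,0.0,-0.005],[-31.0,-15.8,14.9,0.0,0.0,-0.005],[-30.9,-15.9,15.0,0.0,0.0,-0.005],[-30.8,-16.1,14.9,0.0,-0.001,-0.006]]
```

Call:
apply_moves(rows=[[-31.5, -14.7, 15, 0, 0, -0.005], [-31.4, -14.8, 15, 0, 0, -0.005], [-31.4, -15, 15, 0, 0, -0.005], [-31.3, -15, 15, 0, 0, -0.005], [-31.2, -15.3, 15, 0, 0, -0.005]])

```text
time: 3.8
tool_pos: [545.7, -146.6, 254.8]
tcp_rot: [180.0, -0.0, 101.7]
ft_force: [0.7, -1.0, 0.1]
finger_gap: 85.2
grip_force: 0.0
```

Call:
apply_moves(rows=[[-31.2, -15.5, 15, 0, 0, -0.005], [-31, -15.6, 15, 0, 0, -0.005], [-31, -15.8, 15, 0, 0, -0.005], [-31, -16, 15, 0, 0, -0.005], [-31, -16, 15, 0, 0, -0.006]])

```text
time: 4.42
tool_pos: [501.6, -314.9, 179.9]
tcp_rot: [180.0, -0.0, 103.2]
ft_force: [0.4, 0.6, -0.1]
finger_gap: 85.2
grip_force: 0.0
```

Run:
```python
from h import *
s=sense(); p,d=eyes.snapshot("wrist"); save("w2",p); P=wcloud(d,s); Z=P[...,2]
print(s["time"],np.round(s["tool_pos"],1),np.round(s["tcp_rot"],2))
c=(d>0)&(np.hypot(P[...,0]-496,P[...,1]+284)<80)
for lo,hi in((25,80),(25,40),(55,75)):
    m=(c&(Z>lo)&(Z<hi)).astype(np.uint8); n,l,st,_=cv2.connectedComponentsWithStats(m); m=l==1+np.argmax(st[1:,4])
    print(lo,m.sum(),cv2.minAreaRect(P[m][:,:2].astype(np.float32)),Z[m].mean())
plan([([501.3,-303.8,90],[180,0,103],5),([501.3,-303.8,36],[180,0,103],5)])
```

```text
4.425 [ 501.6 -314.9  179.9] [179.98  -0.   103.16]
25 5888 ((492.661376953125, -287.8196105957031), (59.964168548583984, 109.07156372070312), 12.914684295654297) 46.17563607508941
25 3414 ((492.661376953125, -287.8196105957031), (59.964168548583984, 109.07156372070312), 12.914684295654297) 32.79197919007104
55 2474 ((492.5804443359375, -287.11456298828125), (28.017610549926758, 79.01754760742188), 12.842338562011719) 64.64443340954882
[[2.7,1.1,17.5,-0.001,0.0,0.0],[2.7,1.1,17.5,0.0,0.0,0.0],[2.7,1.1,17.5,-0.001,0.0,0.0],[2.7,1.0,17.4,0.0,0.0,0.0],[2.7,1.1,17.5,-0.001,0.0,0.001]]
[[0.0,0.0,10.8,0.0,0.0,0.0],[0.0,0.0,10.8,0.0,0.0,0.0],[0.0,0.0,10.8,0.0,0.0,0.0],[0.0,0.0,10.8,0.0,0.0,0.0],[0.0,0.0,10.8,0.0,0.0,0.0]]
```

Call:
apply_moves(rows=[[2, 0, 20, 0, 0, 0], [2, 0, 20, 0, 0, 0], [2, 0, 20, 0, 0, 0], [2, 0, 20, 0, 0, 0], [0.8, 0, 20, 0, 0, 0]], fingers=70)

```text
time: 5.1
tool_pos: [499.6, -306.3, 78.7]
tcp_rot: [-180.0, -0.0, 103.0]
ft_force: [0.5, 0.3, 0.1]
finger_gap: 70.0
grip_force: 0.0
```

Call:
apply_moves(rows=[[0, 0, 14, 0, 0, 0], [0, 0, 14, 0, 0, 0], [0, 0, 10, 0, 0, 0], [0, 0, 6, 0, 0, 0], [0, 0, 0, 0, 0, 0]])

```text
time: 5.72
tool_pos: [499.5, -306.9, 35.9]
tcp_rot: [-180.0, -0.0, 103.0]
ft_force: [0.4, -1.0, 0.0]
finger_gap: 70.3
grip_force: 0.0
```

Call:
apply_moves(rows=[[0, 0, 0, 0, 0, 0], [0, 0, 0, 0, 0, 0], [0, 0, 0, 0, 0, 0], [0, 0, 0, 0, 0, 0], [0, 0, 0, 0, 0, 0]], fingers=20, grip_force=90)

```text
time: 6.35
tool_pos: [499.9, -307.4, 37.0]
tcp_rot: [180.0, 0.1, 103.0]
ft_force: [-3.6, 0.4, 5.6]
finger_gap: 26.6
grip_force: 90.3
```

Call:
apply_moves(rows=[[0, 0, 0, 0, 0, 0], [0, 0, 0, 0, 0, 0], [0, 0, 0, 0, 0, 0], [0, 0, -5, 0, 0, 0], [0, 0, -10, 0, 0, 0]])

```text
time: 6.98
tool_pos: [498.2, -305.8, 49.7]
tcp_rot: [-179.9, -0.2, 103.0]
ft_force: [-0.4, -0.0, -8.1]
finger_gap: 26.2
grip_force: 89.1
```

```bash
sed -i 's/^JO=.*/JO=np.array([635.3,87.9]);JY=99.75/' h.py
python3 - <<'E'
from h import *
s=sense();p=s["tool_pos"]
plan([([p[0]+10,p[1]+10,130],[180,0,103],3),(jw(-117,0,130),[180,0,JY],7)])
E
```

```text
[[2.6,3.9,-26.8,-0.001,-0.001,0.0],[2.5,4.0,-26.8,-0.001,-0.001,0.0],[2.6,4.0,-26.7,0.0,-0.001,0.0],[32.6,29.1,0.0,0.0,0.0,0.008],[32.9,28.8,0.0,0.0,0.0,0.008]]
[[33.1,28.5,0.0,0.0,0.0,0.008],[33.3,28.3,0.0,0.0,0.0,0.008],[33.5,28.0,0.0,0.0,0.0,0.008],[33.8,27.8,-0.1,0.0,0.0,0.008],[34.0,27.5,0.0,0.0,0.0,0.009]]
```

Call:
apply_moves(rows=[[2.6, 4, -26.8, 0, 0, 0], [2.6, 4, -26.8, 0, 0, 0], [2.6, 4, -26.8, 0, 0, 0], [32.6, 29, 0, 0, 0, 0.008], [33, 28.8, 0, 0, 0, 0.008]])

```text
time: 7.6
tool_pos: [551.7, -219.3, 132.1]
tcp_rot: [180.0, 0.0, 102.0]
ft_force: [0.4, 0.8, -9.1]
finger_gap: 26.5
grip_force: 90.0
```

Call:
apply_moves(rows=[[33, 28.5, 0, 0, 0, 0.008], [33.3, 28.3, 0, 0, 0, 0.008], [33.5, 28, 0, 0, 0, 0.008], [33.8, 27.8, 0, 0, 0, 0.008], [34, 27.5, 0, 0, 0, 0.008]])

```text
time: 8.22
tool_pos: [656.4, -26.9, 131.1]
tcp_rot: [-179.9, -0.0, 99.8]
ft_force: [1.7, -1.3, -7.8]
finger_gap: 26.4
grip_force: 90.0
```

Call:
apply_moves(rows=[[0, 0, 0, 0, 0, 0], [0, 0, 0, 0, 0, 0], [0, 0, 0, 0, 0, 0], [0, 0, 0, 0, 0, 0], [0, 0, 0, 0, 0, 0]])

```text
time: 8.85
tool_pos: [656.3, -29.0, 131.7]
tcp_rot: [180.0, 0.0, 99.7]
ft_force: [0.6, 1.5, -8.6]
finger_gap: 26.5
grip_force: 91.0
```

```bash
cat > look.py <<'E'
from h import *
import sys
s=sense(); p,d=eyes.snapshot("wrist"); save(sys.argv[1],p); np.savez(sys.argv[1],p=p,d=d,pos=s["tool_pos"],rot=s["tcp_rot"])
P=wcloud(d,s); T=(P-np.array(s["tool_pos"]))@Ro.from_euler("xyz",s["tcp_rot"],degrees=True).as_matrix() # tool frame
print(s["time"],np.round(s["tool_pos"],1),np.round(s["tcp_rot"],2),np.round(s["ft_force"],1))
def cc(m,n):
    n_,l,st,_=cv2.connectedComponentsWithStats(m.astype(np.uint8)); m=l==1+np.argmax(st[1:,4]); r=cv2.minAreaRect(T[m][:,:2].astype(np.float32)); print(n,m.sum(),np.round(r[0],1),np.round(r[1],1),round(r[2],1),"z",T[m][:,2].mean().round(1)); return m
g=(d>0)&(abs(T[...,1])<50)&(T[...,0]>5)&(T[...,0]<110)
cc(g&(T[...,2]>-35)&(T[...,2]<-10),"rib"); 
cc(g&(T[...,2]>-5)&(T[...,2]<15),"base")
Z=P[...,2]
for sg in(1,-1):
    m=(d>0)&(Z>18)&(Z<34)&(abs(sg*T[...,1]-39)<20)&(T[...,0]>-20)&(T[...,0]<80)&(T[...,2]>20)
    if m.sum()>50: cc(m,"rail%d"%sg)
m=(d>0)&(Z>86)&(Z<97)&(T[...,0]>70)&(T[...,0]<300)&(abs(T[...,1])<70); 
m&=(p[...,2].astype(int)>p[...,0]+40)
if m.sum()>50: cc(m,"bridge")
E
python3 look.py w3
```

```text
8.85 [656.3 -29.  131.7] [180.     0.    99.74] [ 0.6  1.5 -8.6]
rib 8681 [33.  -1.6] [55.9 53.9] 0.0 z -26.8
base 7759 [40.2 -1.9] [70.5 60.3] 0.0 z 4.3
rail1 106 [77.2 37.2] [12.1  5. ] 89.5 z 105.4
rail-1 106 [ 77.2 -40.8] [12.2  5. ] 90.0 z 105.4
bridge 13018 [110.4  -1.8] [45.3 91.9] 0.0 z 37.1
```

View pics/w3.png

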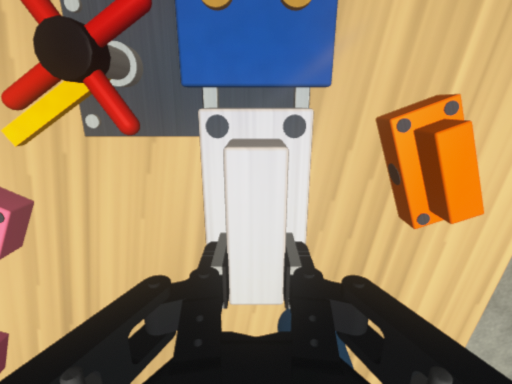

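The picture shows the casting at (256,180) lined up with the track: rail ends at (210,97) and (302,97), bridge edge at y=85. Both are centred at tool y -1.8 with zero yaw, so the offset is the same for both. I lower it now.

Call:
apply_moves(rows=[[0, 0, 20, 0, 0, 0], [0, 0, 20, 0, 0, 0], [0, 0, 18, 0, 0, 0], [0, 0, 10, 0, 0, 0], [0, 0, 6, 0, 0, 0]])

```text
time: 9.52
tool_pos: [656.0, -28.2, 56.4]
tcp_rot: [-179.9, -0.0, 99.8]
ft_force: [0.1, -1.0, -7.7]
finger_gap: 26.6
grip_force: 90.9
```

Call:
apply_moves(rows=[[0, 0, 3, 0, 0, 0], [0, 0, 3, 0, 0, 0], [0, 0, 2, 0, 0, 0], [0, 0, 1, 0, 0, 0], [0, 0, 0, 0, 0, 0]])

```text
time: 10.15
tool_pos: [656.7, -28.4, 49.1]
tcp_rot: [180.0, 0.0, 99.8]
ft_force: [-1.9, -1.4, -4.8]
finger_gap: 26.4
grip_force: 91.3
```

```bash
python3 look.py w4
```

```text
10.15 [656.7 -28.4  49.1] [1.7997e+02 1.0000e-02 9.9800e+01] [-1.9 -1.4 -4.8]
rib 8728 [33.  -1.7] [53.9 56. ] 90.0 z -26.8
base 7743 [40.2 -1.8] [70.4 60.6] 0.1 z 4.2
rail1 2819 [29.8 37.1] [12.1 99.6] 89.6 z 22.4
rail-1 2964 [ 29.8 -41.3] [99.6 12.5] 0.4 z 22.3
bridge 21077 [97.6 -1.8] [92. 21.] 89.8 z -45.5
```

The casting is seated on the floor: its base top is 18 mm above the rails, as it must be. I slide it under the bridge while still gripped.

Call:
apply_moves(rows=[[8, 0, 0, 0, 0, 0], [10, 0, 0, 0, 0, 0], [10, 0, 0, 0, 0, 0], [10, 0, 0, 0, 0, 0], [10, 0, 0, 0, 0, 0]])

```text
time: 10.82
tool_pos: [648.6, 19.6, 49.1]
tcp_rot: [179.9, 0.0, 99.8]
ft_force: [-0.1, -3.7, -1.7]
finger_gap: 26.3
grip_force: 91.9
```

Call:
apply_moves(rows=[[8, 0, 0, 0, 0, 0], [7, 0, 0, 0, 0, 0], [5, 0, 0, 0, 0, 0], [0, 0, 0, 0, 0, 0], [0, 0, 0, 0, 0, 0]])

```text
time: 11.45
tool_pos: [645.1, 39.4, 49.1]
tcp_rot: [180.0, -0.1, 99.8]
ft_force: [-0.2, 1.8, 2.1]
finger_gap: 26.4
grip_force: 92.6
```

Call:
apply_moves(rows=[[0, 0, 0, 0, 0, 0], [0, 0, 0, 0, 0, 0], [0, 0, 0, 0, 0, 0], [0, 0, -10, 0, 0, 0], [0, 0, -20, 0, 0, 0]], fingers=60)

```text
time: 12.08
tool_pos: [644.1, 38.7, 78.8]
tcp_rot: [-179.9, -0.0, 99.8]
ft_force: [1.2, -0.2, -1.6]
finger_gap: 59.8
grip_force: 0.0
```

Run:
```python
from h import *
s=sense(); print(s["time"],np.round(s["tool_pos"],1),np.round(s["tcp_rot"],2),np.round(s["joint_pos"],1),np.round(s["ft_force"],1))
```

```text
12.075 [644.1  38.7  78.8] [-1.799e+02 -2.000e-02  9.980e+01] [ -1.1  21.   85.9   0.   73.3 -10.9] [ 1.2 -0.2 -1.6]
```

```bash
sed -i 's/^JO=.*/JO=np.array([636.3,88.0]);JY=99.75/' h.py
cat >> h.py <<'E'
def tilt(deg): return (Ro.from_euler("xyz",[180,0,JY],degrees=True)*Ro.from_euler("y",deg,degrees=True)).as_euler("xyz",degrees=True)
E
python3 - <<'E'
from h import *
d=[180,0,JY]
plan([(jw(-60,0,130),d,2),(jw(-150,0,130),tilt(50),7),(jw(-125,0,60),tilt(50),4),(jw(-115,0,26),tilt(50),2)])
E
```

```text
[[-5.0,0.3,-25.6,-0.001,0.0,0.0],[-5.0,0.3,-25.6,-0.001,0.0,0.001],[-12.9,0.0,0.0,0.0,0.125,0.0],[-12.8,0.0,-1.6,0.0,0.125,0.0],[-12.4,0.0,-3.2,0.0,0.124,0.0]]
[[-12.0,0.0,-4.7,0.0,0.125,0.0],[-11.3,0.0,-6.2,0.0,0.124,0.0],[-10.4,0.0,-7.5,0.0,0.125,0.0],[-9.4,0.0,-8.7,0.0,0.124,0.0],[-9.4,0.0,16.0,0.0,0.0,0.0]]
[[-9.4,0.0,16.0,0.0,0.0,0.0],[-9.4,0.0,16.1,0.0,0.0,0.0],[-9.4,-0.1,16.0,0.0,0.0,0.0],[-9.8,0.0,14.8,0.0,0.0,0.0],[-9.8,0.0,14.8,0.0,0.0,0.0]]
```

Call:
apply_moves(rows=[[-5, 0.3, -25.5, 0, 0, 0], [-5, 0.3, -25.5, 0, 0, 0], [-13, 0, 0, 0, 0.125, 0], [-12.8, 0, -1.6, 0, 0.125, 0], [-12.4, 0, -3.2, 0, 0.124, 0]], fingers=0, grip_force=40)

```text
time: 12.7
tool_pos: [654.9, -9.7, 132.8]
tcp_rot: [179.7, -21.6, 99.9]
ft_force: [0.0, 0.0, -0.9]
finger_gap: -0.3
grip_force: 0.0
```

Call:
apply_moves(rows=[[-12, 0, -4.7, 0, 0.125, 0], [-11.3, 0, -6.2, 0, 0.124, 0], [-10.4, 0, -7.5, 0, 0.125, 0], [-9.4, 0, -8.7, 0, 0.124, 0], [0, 0, 0, 0, 0, 0]])

```text
time: 13.32
tool_pos: [661.4, -62.2, 127.0]
tcp_rot: [-179.7, -50.1, 99.4]
ft_force: [-1.1, -0.5, -0.5]
finger_gap: -0.0
grip_force: 0.0
```

Run:
```python
from h import *
s=sense(); print(s["time"],np.round(s["tool_pos"],1),np.round(s["tcp_rot"],2),np.round(s["joint_pos"],1),np.round(s["ft_force"],1),s["finger_gap"])
print(jw(-150,0,130),tilt(50))
p,d=eyes.snapshot("side"); save("s2",np.clip(cv2.resize(p[60:300,120:400],None,fx=2.5,fy=2.5)*1.2,0,255).astype(np.uint8))
plan([(jw(-125,0,60),tilt(50),4),(jw(-115,0,26),tilt(50),2)])
```

```text
13.325 [661.4 -62.2 127. ] [-179.65  -50.14   99.37] [-29.2  46.7  59.2  38.5 106.9 -38.4] [-1.1 -0.5 -0.5] -0.016941717382796945
[np.float64(661.7024255773537), np.float64(-59.833408858711664), 130] [180.   -50.    99.75]
[[-8.9,-0.1,16.1,0.0,0.0,0.0],[-8.9,0.0,16.1,0.0,0.0,0.0],[-8.9,-0.1,16.1,0.0,0.0,-0.001],[-8.9,0.0,16.1,0.0,0.001,0.0],[-9.8,0.0,14.8,0.0,0.0,0.0]]
[[-9.9,0.0,14.7,0.0,0.0,0.0],[0,0,0,0,0,0],[0,0,0,0,0,0],[0,0,0,0,0,0],[0,0,0,0,0,0]]
```

View pics/s2.png

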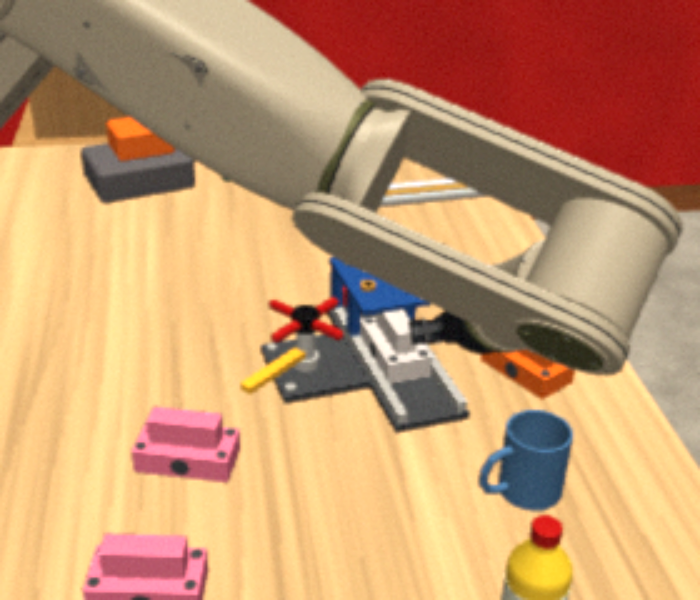

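The side picture shows the tilted closed fingers at (430,330), the casting partly under the bridge at (400,340), and the arm well above the wheel at (305,320) and the mug at (535,455). I lower behind the casting and push.

Call:
apply_moves(rows=[[-9, 0, 16, 0, 0, 0], [-9, 0, 16, 0, 0, 0], [-9, 0, 16, 0, 0, 0], [-9, 0, 16, 0, 0, 0], [-9, 0, 14, 0, 0, 0]])

```text
time: 14.0
tool_pos: [656.8, -28.6, 43.6]
tcp_rot: [-179.9, -50.0, 99.8]
ft_force: [1.5, -0.6, -0.2]
finger_gap: -0.1
grip_force: 0.0
```

Call:
apply_moves(rows=[[-9, 0, 14, 0, 0, 0], [-5, 0, 7, 0, 0, 0], [0, 0, 0, 0, 0, 0], [0, 0, 0, 0, 0, 0], [0, 0, 0, 0, 0, 0]])

```text
time: 14.62
tool_pos: [656.5, -23.0, 21.6]
tcp_rot: [179.9, -49.9, 99.9]
ft_force: [0.8, -0.4, -0.3]
finger_gap: -0.1
grip_force: 0.0
```

Run:
```python
from h import *
s=sense(); print(s["time"],np.round(s["tool_pos"],1),np.round(s["tcp_rot"],2),np.round(s["joint_pos"],1),np.round(s["ft_force"],1))
plan([(jw(-100,0,26),tilt(50),1),(jw(-60,0,26),tilt(50),5),(jw(-18,0,26),tilt(50),6),(jw(-5,0,26),tilt(50),3)])
```

```text
14.625 [656.5 -23.   21.6] [179.9  -49.92  99.86] [-26.8  51.4  63.9  38.4  97.9 -42.9] [ 0.8 -0.4 -0.3]
[[11.7,-1.1,7.0,0.0,0.001,0.001],[5.1,0.0,6.1,0.0,0.0,0.0],[5.1,0.0,6.1,0.0,0.0,0.0],[5.2,0.0,6.1,0.0,0.0,0.0],[5.1,0.0,6.2,0.0,0.0,0.0]]
[[5.2,0.0,6.1,0.0,0.0,0.0],[4.5,0.0,5.4,0.0,0.0,0.0],[4.5,0.0,5.4,0.0,0.0,0.0],[4.5,0.0,5.3,0.0,0.0,0.0],[4.5,0.0,5.4,0.0,0.0,0.0]]
[[4.5,0.0,5.3,0.0,0.0,0.0],[4.5,0.0,5.4,0.0,0.0,0.0],[2.8,0.0,3.3,0.0,0.0,0.0],[2.8,0.0,3.3,0.0,0.0,0.0],[2.8,0.0,3.3,0.0,0.0,0.0]]
```

Call:
apply_moves(rows=[[6, -0.5, 0, 0, 0, 0], [4.5, -0.5, 5.4, 0, 0, 0], [4.5, 0, 5.4, 0, 0, 0], [4.5, 0, 5.4, 0, 0, 0], [4.5, 0, 5.4, 0, 0, 0]])

```text
time: 15.25
tool_pos: [649.9, 8.5, 25.3]
tcp_rot: [179.9, -49.9, 99.8]
ft_force: [0.9, -4.8, -0.0]
finger_gap: -0.2
grip_force: 2.6
```

Call:
apply_moves(rows=[[4.5, 0, 5.4, 0, 0, 0], [4.5, 0, 5.4, 0, 0, 0], [4.5, 0, 5.4, 0, 0, 0], [4.5, 0, 5.4, 0, 0, 0], [4.5, 0, 5.4, 0, 0, 0]])

```text
time: 15.88
tool_pos: [644.0, 42.9, 25.3]
tcp_rot: [179.9, -49.9, 99.8]
ft_force: [0.8, -4.6, 0.4]
finger_gap: -0.1
grip_force: 2.8
```

```bash
cat > st.py <<'E'
from h import *
s=sense(); c,n=np.cos(np.radians(JY)),np.sin(np.radians(JY)); q=np.array(s["tool_pos"][:2])-JO
print(s["time"],"jig",round(q[0]*c+q[1]*n,1),round(-q[0]*n+q[1]*c,1),round(s["tool_pos"][2],1),np.round(s["tcp_rot"],2),np.round(s["joint_pos"],1),np.round(s["ft_force"],1))
E
python3 st.py
```

```text
15.875 jig -45.8 0.0 25.3 [179.92 -49.87  99.81] [-22.6  46.3  71.6  40.4  93.4 -41.6] [ 0.8 -4.6  0.4]
```

Call:
apply_moves(rows=[[4.5, 0, 5.4, 0, 0, 0], [4.5, 0, 5.4, 0, 0, 0], [4.5, 0, 5.4, 0, 0, 0], [3.2, 0, 3.8, 0, 0, 0], [1.9, 0, 2.3, 0, 0, 0]])

```text
time: 16.5
tool_pos: [639.1, 71.6, 25.3]
tcp_rot: [179.9, -49.9, 99.8]
ft_force: [1.5, -5.7, 0.8]
finger_gap: -0.3
grip_force: 2.9
```

Call:
apply_moves(rows=[[1.3, 0, 1.5, 0, 0, 0], [1.3, 0, 1.5, 0, 0, 0], [1.3, 0, 1.5, 0, 0, 0], [0, 0, 0, 0, 0, 0], [0, 0, 0, 0, 0, 0]])

```text
time: 17.12
tool_pos: [638.0, 77.5, 25.3]
tcp_rot: [179.9, -49.9, 99.8]
ft_force: [1.7, -4.6, 0.5]
finger_gap: 0.0
grip_force: 2.6
```

```bash
python3 st.py
```

```text
17.125 jig -10.6 0.1 25.3 [179.94 -49.92  99.81] [-20.2  44.2  74.8  41.5  91.2 -40.8] [ 1.7 -4.6  0.5]
```

Still only friction. I continue in 1 mm steps.

Call:
apply_moves(rows=[[0.65, 0, 0.8, 0, 0, 0], [0.65, 0, 0.8, 0, 0, 0], [0.65, 0, 0.8, 0, 0, 0], [0.65, 0, 0.8, 0, 0, 0], [0, 0, 0, 0, 0, 0]])

```text
time: 17.75
tool_pos: [637.2, 81.6, 25.3]
tcp_rot: [180.0, -49.9, 99.8]
ft_force: [1.5, -5.1, 1.4]
finger_gap: 0.1
grip_force: 2.6
```

```bash
python3 st.py
```

```text
17.75 jig -6.4 0.2 25.3 [179.96 -49.93  99.81] [-19.9  44.   75.2  41.7  91.  -40.7] [ 1.5 -5.1  1.4]
```

Call:
apply_moves(rows=[[0.65, 0, 0.8, 0, 0, 0], [0.65, 0, 0.8, 0, 0, 0], [0.65, 0, 0.8, 0, 0, 0], [0, 0, 0, 0, 0, 0], [0, 0, 0, 0, 0, 0]])

```text
time: 18.38
tool_pos: [637.5, 82.9, 25.3]
tcp_rot: [179.9, -49.8, 99.8]
ft_force: [1.1, -13.2, 1.7]
finger_gap: 0.1
grip_force: 6.7
```

```bash
python3 st.py
```

```text
18.375 jig -5.2 -0.3 25.3 [179.85 -49.79  99.8 ] [-19.8  43.8  75.4  41.7  90.7 -40.6] [  1.1 -13.2   1.7]
```

Call:
apply_moves(rows=[[0.65, 0, 0.8, 0, 0, 0], [0.4, 0, 0.5, 0, 0, 0], [0, 0, 0, 0, 0, 0], [0, 0, 0, 0, 0, 0], [0, 0, 0, 0, 0, 0]])

```text
time: 19.0
tool_pos: [637.7, 83.1, 25.3]
tcp_rot: [179.8, -49.7, 99.8]
ft_force: [2.0, -19.7, 3.3]
finger_gap: 0.4
grip_force: 10.1
```

```bash
python3 st.py
python3 - <<'E'
from h import *
plan([(jw(-60,0,27),tilt(50),5),(jw(-120,0,60),tilt(50),5),(jw(-150,0,140),tilt(50),5)])
E
```

```text
19.0 jig -5.0 -0.6 25.3 [179.8  -49.68  99.78] [-19.8  43.7  75.5  41.7  90.6 -40.6] [  2.  -19.7   3.3]
[[-6.9,-0.1,-8.6,0.001,0.001,0.0],[-6.8,-0.1,-8.6,0.001,0.001,0.0],[-6.8,-0.1,-8.6,0.0,0.001,0.0],[-6.8,-0.1,-8.6,0.001,0.001,0.0],[-6.9,-0.1,-8.7,0.0,0.002,0.0]]
[[-2.6,0.0,-13.4,0.0,0.0,0.0],[-2.7,0.0,-13.4,0.0,0.0,0.0],[-2.6,0.0,-13.5,0.0,0.0,0.0],[-2.7,0.0,-13.4,0.0,0.0,0.0],[-2.6,0.0,-13.5,0.0,0.0,0.0]]
[[8.4,0.0,-14.9,0.0,0.0,0.0],[8.4,0.0,-14.9,0.0,0.0,0.0],[8.4,0.0,-14.8,0.0,0.0,0.0],[8.4,0.0,-14.9,0.0,0.0,0.0],[8.4,0.0,-14.8,0.0,0.0,0.0]]
```

The tip holds still while the force rises to 20 N, so the casting is home on the stop. I back out and go to the wheel.

Call:
apply_moves(rows=[[-3, 0, -4, 0, 0, 0], [-7, 0, -9, 0, 0, 0], [-8, 0, -10, 0, 0, 0], [-8, 0, -10, 0, 0, 0], [-8, 0, -10, 0, 0, 0]])

```text
time: 19.62
tool_pos: [645.6, 31.7, 26.5]
tcp_rot: [-180.0, -50.0, 99.8]
ft_force: [-0.5, 0.2, 0.2]
finger_gap: 0.0
grip_force: 0.0
```

Call:
apply_moves(rows=[[-2.6, 0, -13.5, 0, 0, 0], [-2.6, 0, -13.5, 0, 0, 0], [-2.6, 0, -13.5, 0, 0, 0], [-2.6, 0, -13.5, 0, 0, 0], [0, 0, -15, 0, 0, 0]])

```text
time: 20.25
tool_pos: [655.6, -26.7, 63.4]
tcp_rot: [-180.0, -50.0, 99.8]
ft_force: [0.8, 0.8, 0.3]
finger_gap: -0.2
grip_force: 0.0
```

Call:
apply_moves(rows=[[8.4, 0, -15, 0, 0, 0], [8.4, 0, -15, 0, 0, 0], [8.4, 0, -15, 0, 0, 0], [8.4, 0, -15, 0, 0, 0], [8.4, 0, -15, 0, 0, 0]])

```text
time: 20.88
tool_pos: [660.9, -56.3, 144.7]
tcp_rot: [180.0, -50.0, 99.8]
ft_force: [0.5, -0.3, -0.0]
finger_gap: 0.3
grip_force: 0.0
```

```bash
python3 st.py
python3 - <<'E'
from h import *
plan([(jw(-90,115,200),[180,0,JY],10)])
E
```

```text
20.875 jig -146.3 0.2 144.7 [179.98 -49.95  99.82] [-28.8  44.9  59.7  38.8 107.4 -37.6] [ 0.5 -0.3 -0. ]
[[7.9,-11.5,0.8,0.0,-0.087,0.0],[7.9,-11.5,0.1,0.0,-0.087,0.0],[7.9,-11.5,-0.6,0.0,-0.087,0.0],[7.8,-11.5,-1.3,0.0,-0.087,0.0],[7.6,-11.5,-2.0,0.0,-0.087,0.0]]
[[7.5,-11.4,-2.6,0.0,-0.087,0.0],[7.2,-11.5,-3.3,0.0,-0.087,0.0],[6.9,-11.4,-3.9,0.0,-0.088,0.0],[6.5,-11.5,-4.4,0.0,-0.087,0.001],[6.0,-11.4,-5.0,0.0,-0.088,0.0]]
```

Call:
apply_moves(rows=[[8, -11.5, 0.8, 0, -0.087, 0], [8, -11.5, 0, 0, -0.087, 0], [8, -11.5, -0.6, 0, -0.087, 0], [8, -11.5, -1.3, 0, -0.087, 0], [7.6, -11.5, -2, 0, -0.087, 0]])

```text
time: 21.5
tool_pos: [599.1, -37.8, 172.6]
tcp_rot: [179.9, -24.9, 99.8]
ft_force: [-0.7, 0.0, 0.5]
finger_gap: -0.2
grip_force: 0.0
```

Call:
apply_moves(rows=[[7.5, -11.5, -2.6, 0, -0.087, 0], [7.2, -11.5, -3.3, 0, -0.087, 0], [7, -11.5, -4, 0, -0.087, 0], [6.5, -11.5, -4.4, 0, -0.088, 0], [6, -11.5, -5, 0, -0.087, 0]])

```text
time: 22.12
tool_pos: [537.6, -19.5, 200.5]
tcp_rot: [179.9, 0.1, 99.8]
ft_force: [-0.2, 0.6, 0.2]
finger_gap: 0.3
grip_force: 0.0
```

```bash
python3 st.py
cat > wl.py <<'E'
from h import *
import sys
s=sense(); p,d=eyes.snapshot("wrist"); P=wcloud(d,s); save(sys.argv[1],p); np.savez(sys.argv[1],p=p,d=d,P=P)
for n in("wheel_hub","clamp_tip","bridge_edge"):
    r=models.place_of(n,"wrist"); print(n,[(np.round(q["xyz"],1).tolist(),round(q["confidence"],2)) for q in r[:2]])
H=np.array(jw(-9,115,80))[:2]; print("hub exp",H)
pi=p.astype(int); red=(pi[...,0]>90)&(pi[...,1]<60)&(pi[...,2]<60)&(d>0)&(P[...,2]>65)&(P[...,2]<95)&(np.hypot(*(P[...,:2]-H).T).T<75)
Q=P[red][:,:2]; 
from scipy.optimize import minimize
def cost(v):
    q=Q-v[:2]; a=v[2]; u=q@[np.cos(a),np.sin(a)]; w=q@[-np.sin(a),np.cos(a)]; return np.mean(np.minimum(np.abs(u),np.abs(w))**2)
b=min((minimize(cost,[*(Q.mean(0)),a],method="Nelder-Mead") for a in np.radians([0,30,60])),key=lambda r:r.fun)
print("spokes",red.sum(),b.x[:2].round(1),"jig angles mod 90:",(np.degrees(b.x[2])-JY)%90,"rms",b.fun**.5)
E
python3 wl.py w5
```

```text
22.125 jig -89.3 115.5 200.5 [1.7993e+02 1.0000e-01 9.9760e+01] [ -7.5  -1.3  97.6  -0.1  83.6 -17.2] [-0.2  0.6  0.2]
wheel_hub [([525.2, 59.7, 77.1], 0.8)]
clamp_tip [([442.8, -13.0, 33.0], 0.75)]
bridge_edge [([644.8, 55.8, 81.7], 0.59)]
hub exp [524.48519874  59.65480253]
spokes 2525 [523.   58.3] jig angles mod 90: 32.320927562127956 rms 3.8861772192504485
```

View pics/w5.png

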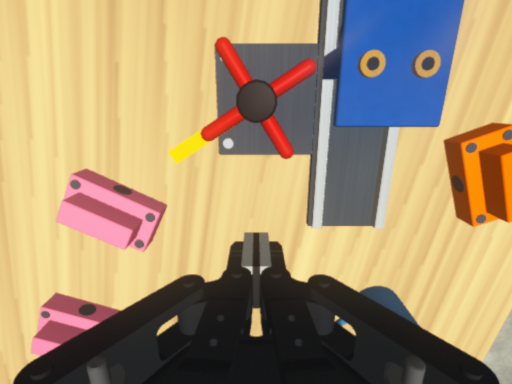

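The picture shows the hub at (257,100) and the yellow arm at (190,147) under the lower-left spoke. Spokes stand at 32°+90k° in the jig, so the wheel angle is about 0.02. I'll push the spoke at 32°, the upper-left one at (237,60), round on the +y side, away from the bridge.

Run:
```python
from h import *
d=[180,0,JY]
def a(t,z=70,r=45): t=np.radians(t); return jw(-9+r*np.cos(t),115+r*np.sin(t),z)
print("approach");e=plan([(a(-13,160),d,3),(a(-13,105),d,3),(a(-13),d,4)])
print("arc");plan([(a(t),d,1) for t in range(-4,141,9)],start=e)
```

```text
approach
[[41.2,3.4,13.4,0.0,-0.001,0.001],[41.2,3.4,13.4,0.001,-0.001,0.0],[41.2,3.4,13.3,0.0,0.0,0.001],[0.0,0.0,18.3,0.0,0.0,0.0],[0.0,0.0,18.3,0.0,0.0,0.0]]
[[0.0,0.0,18.4,0.0,0.0,0.0],[0.0,0.0,8.7,0.0,0.0,0.0],[0.0,0.0,8.8,0.0,0.0,0.0],[0.0,0.0,8.7,0.0,0.0,0.0],[0.0,0.0,8.8,0.0,0.0,0.0]]
arc
[[1.1,-7.0,0.0,0.0,0.0,0.0],[-0.1,-7.0,0.0,0.0,0.0,0.0],[-1.2,-7.0,0.0,0.0,0.0,0.0],[-2.2,-6.7,0.0,0.0,0.0,0.0],[-3.3,-6.2,0.0,0.0,0.0,0.0]]
[[-4.2,-5.7,0.0,0.0,0.0,0.0],[-5.0,-5.0,0.0,0.0,0.0,0.0],[-5.8,-4.1,0.0,0.0,0.0,0.0],[-6.3,-3.1,0.0,0.0,0.0,0.0],[-6.7,-2.1,0.0,0.0,0.0,0.0]]
[[-7.0,-1.1,0.0,0.0,0.0,0.0],[-7.1,0.1,0.0,0.0,0.0,0.0],[-6.9,1.2,0.0,0.0,0.0,0.0],[-6.7,2.2,0.0,0.0,0.0,0.0],[-6.3,3.3,0.0,0.0,0.0,0.0]]
[[-5.7,4.2,0.0,0.0,0.0,0.0],[-4.9,5.0,0.0,0.0,0.0,0.0],[0,0,0,0,0,0],[0,0,0,0,0,0],[0,0,0,0,0,0]]
```

Call:
apply_moves(rows=[[41, 3.4, 13.4, 0, 0, 0], [41, 3.4, 13.4, 0, 0, 0], [41.5, 3.4, 13.4, 0, 0, 0], [0, 0, 18.3, 0, 0, 0], [0, 0, 18.3, 0, 0, 0]])

```text
time: 22.95
tool_pos: [527.1, 103.1, 121.3]
tcp_rot: [-180.0, -0.1, 99.8]
ft_force: [-0.2, -1.2, -0.6]
finger_gap: -0.1
grip_force: 0.0
```

Call:
apply_moves(rows=[[0, 0, 18.4, 0, 0, 0], [0, 0, 8.8, 0, 0, 0], [0, 0, 8.8, 0, 0, 0], [0, 0, 8.8, 0, 0, 0], [0, 0, 8.8, 0, 0, 0]])

```text
time: 23.58
tool_pos: [527.2, 104.0, 68.8]
tcp_rot: [180.0, -0.1, 99.8]
ft_force: [-0.6, -0.6, 0.4]
finger_gap: 0.0
grip_force: 0.0
```

```bash
python3 st.py
```

```text
23.575 jig 34.2 104.9 68.8 [ 1.7995e+02 -5.0000e-02  9.9800e+01] [ 5.600e+00  5.900e+00  1.046e+02  1.000e-01  6.940e+01 -4.200e+00] [-0.6 -0.6  0.4]
```

Call:
apply_moves(rows=[[1, -7, 0, 0, 0, 0], [0, -7, 0, 0, 0, 0], [-1.2, -7, 0, 0, 0, 0], [-2.2, -6.7, 0, 0, 0, 0], [-3.3, -6.2, 0, 0, 0, 0]])

```text
time: 24.2
tool_pos: [494.5, 92.5, 69.5]
tcp_rot: [179.9, -0.1, 99.8]
ft_force: [3.4, 2.5, -0.3]
finger_gap: -0.1
grip_force: 1.6
```

Call:
apply_moves(rows=[[-4.2, -5.7, 0, 0, 0, 0], [-5, -5, 0, 0, 0, 0], [-5.8, -4.1, 0, 0, 0, 0], [-6.3, -3.1, 0, 0, 0, 0], [-6.7, -2.1, 0, 0, 0, 0]])

```text
time: 24.82
tool_pos: [479.1, 61.3, 68.8]
tcp_rot: [-180.0, -0.1, 99.8]
ft_force: [1.3, 3.8, 0.9]
finger_gap: -0.1
grip_force: 1.9
```

```bash
python3 st.py
```

```text
24.825 jig 0.3 159.4 68.8 [-1.7998e+02 -8.0000e-02  9.9800e+01] [ 1.100e+00 -2.400e+00  1.131e+02  1.000e-01  6.930e+01 -8.700e+00] [1.3 3.8 0.9]
```

Turning with about 4 N. I keep on along the arc.

Call:
apply_moves(rows=[[-7, -1, 0, 0, 0, 0], [-7, 0, 0, 0, 0, 0], [-7, 1.2, 0, 0, 0, 0], [-6.7, 2.2, 0, 0, 0, 0], [-6.3, 3.3, 0, 0, 0, 0]])

```text
time: 25.45
tool_pos: [490.6, 28.5, 68.6]
tcp_rot: [-179.9, -0.1, 99.8]
ft_force: [-2.6, 3.0, 1.0]
finger_gap: 0.0
grip_force: 1.8
```

Call:
apply_moves(rows=[[-5.7, 4.2, 0, 0, 0, 0], [-3, 3, 0, 0, 0, 0], [-2, 2, 0, 0, 0, 0], [0, 0, 0, 0, 0, 0], [0, 0, 0, 0, 0, 0]])

```text
time: 26.08
tool_pos: [501.9, 19.8, 68.9]
tcp_rot: [180.0, -0.0, 99.8]
ft_force: [-1.3, -0.4, -0.7]
finger_gap: 0.1
grip_force: 0.5
```

```bash
python3 st.py; python3 wl.py w6
```

```text
26.075 jig -44.4 144.0 68.9 [ 1.7998e+02 -2.0000e-02  9.9800e+01] [ -3.6   0.6 110.1   0.   69.3 -13.4] [-1.3 -0.4 -0.7]
wheel_hub [([522.1, 60.0, 73.6], 0.76)]
clamp_tip [([632.3, 58.4, 32.4], 0.93)]
bridge_edge [([631.7, 55.7, 31.5], 0.68)]
hub exp [524.48519874  59.65480253]
spokes 7008 [521.5  60.1] jig angles mod 90: 78.36977479367687 rms 3.7867439232896323
```

Call:
apply_moves(rows=[[-1.5, 1.9, 0, 0, 0, 0], [-1.4, 1.9, 0, 0, 0, 0], [-1.3, 2, 0, 0, 0, 0], [-0.6, 1, 0, 0, 0, 0], [0, 0, 0, 0, 0, 0]])

```text
time: 26.9
tool_pos: [509.4, 16.4, 68.9]
tcp_rot: [180.0, -0.0, 99.8]
ft_force: [-1.4, 1.0, 1.1]
finger_gap: -0.2
grip_force: 0.8
```

```bash
python3 st.py; python3 wl.py w7
```

```text
26.9 jig -49.1 137.2 68.9 [ 1.7999e+02 -5.0000e-02  9.9790e+01] [-4.00e+00  1.70e+00  1.09e+02  1.00e-01  6.93e+01 -1.38e+01] [-1.4  1.   1.1]
wheel_hub [([524.8, 59.2, 75.1], 0.67)]
clamp_tip [([629.6, 72.2, 34.4], 0.9)]
bridge_edge []
hub exp [524.48519874  59.65480253]
spokes 6610 [522.1  60. ] jig angles mod 90: 87.62977885750493 rms 3.8827305215029195
```

Call:
apply_moves(rows=[[-0.4, 0.9, 0, 0, 0, 0], [-0.4, 0.9, 0, 0, 0, 0], [-0.3, 0.6, 0, 0, 0, 0], [0, 0, 0, 0, 0, 0], [0, 0, 0, 0, 0, 0]])

```text
time: 27.72
tool_pos: [511.3, 16.0, 68.8]
tcp_rot: [-179.9, -0.1, 99.8]
ft_force: [-5.8, 2.0, 3.0]
finger_gap: 0.3
grip_force: 2.5
```

```bash
python3 st.py
```

```text
27.725 jig -49.8 135.4 68.8 [-1.7993e+02 -8.0000e-02  9.9800e+01] [-4.000e+00  2.100e+00  1.086e+02  1.000e-01  6.940e+01 -1.380e+01] [-5.8  2.   3. ]
```

Call:
apply_moves(rows=[[-0.4, 0.9, 0, 0, 0, 0], [-0.2, 0.5, 0, 0, 0, 0], [0, 0, 0, 0, 0, 0], [0, 0, 0, 0, 0, 0], [0, 0, 0, 0, 0, 0]])

```text
time: 28.35
tool_pos: [511.6, 16.0, 68.7]
tcp_rot: [-179.8, -0.1, 99.8]
ft_force: [-11.5, 3.6, 8.2]
finger_gap: 0.2
grip_force: 5.8
```

```bash
python3 st.py; python3 wl.py w8
```

```text
28.35 jig -49.9 135.1 68.7 [-1.7979e+02 -1.4000e-01  9.9820e+01] [-4.000e+00  2.300e+00  1.084e+02  1.000e-01  6.950e+01 -1.390e+01] [-11.5   3.6   8.2]
wheel_hub [([524.2, 59.8, 78.7], 0.84)]
clamp_tip [([628.5, 78.8, 35.0], 0.76)]
bridge_edge []
hub exp [524.48519874  59.65480253]
spokes 6560 [522.   59.9] jig angles mod 90: 0.24789943167174044 rms 3.889524096262355
```

The spokes stand at 0.2° mod 90°, which is the closed position, and the force rises against the end stop. I back off, rise and check.

Call:
apply_moves(rows=[[1, -2, 0, 0, 0, 0], [3, -4, 0, 0, 0, 0], [2, -4, 0, 0, 0, 0], [0, 0, -10, 0, 0, 0], [0, 0, -25, 0, 0, 0]])

```text
time: 29.18
tool_pos: [501.5, 19.7, 103.7]
tcp_rot: [-179.9, -0.1, 99.8]
ft_force: [-0.0, 0.3, 0.6]
finger_gap: 0.3
grip_force: 0.0
```

Call:
apply_moves(rows=[[0, 0, -30, 0, 0, 0], [-25, 10, -35, 0, 0, 0], [-35, 15, -20, 0, 0, 0], [-35, 15, 0, 0, 0, 0], [-35, 15, 0, 0, 0, 0]])

```text
time: 29.8
tool_pos: [580.0, -100.5, 190.4]
tcp_rot: [179.9, 0.0, 99.8]
ft_force: [-0.3, 0.1, 0.6]
finger_gap: 0.1
grip_force: 0.0
```

Call:
apply_moves(rows=[[-30, 15, 0, 0, 0.1, 0], [-20, 15, 0, 0, 0.1, 0], [-10, 15, 0, 0, 0.1, 0], [0, 0, 0, 0, 0.1, 0], [0, 0, 0, 0, 0, 0]])

```text
time: 30.42
tool_pos: [632.9, -152.2, 183.5]
tcp_rot: [-179.9, -23.0, 99.6]
ft_force: [0.6, -0.3, -0.0]
finger_gap: -0.1
grip_force: 0.0
```

```bash
python3 st.py; python3 wl.py w9
python3 - <<'E'
from h import *
p=np.load("w9.npz")["p"]; q,d=eyes.snapshot("side")
a=cv2.resize(p,(640,480))[:330]; b=cv2.resize(q[150:330,150:380],(330,258)); 
save("fin",np.vstack([a,np.hstack([b,np.zeros((258,310,3),np.uint8)])]))
for n in("oil_bottle","grease_can","mug"): print(n,[np.round(r["xyz"]).tolist() for r in models.place_of(n,"side")[:1]])
E
```

```text
30.425 jig -236.2 44.0 183.5 [-179.9   -23.01   99.61] [-28.1  28.3  68.2  18.1  97.7 -37.5] [ 0.6 -0.3 -0. ]
wheel_hub [([636.5, 86.9, -1.0], 0.58)]
clamp_tip [([632.1, 76.4, 31.8], 0.62)]
bridge_edge [([644.6, 57.2, 84.2], 0.77)]
hub exp [524.48519874  59.65480253]
spokes 1756 [524.8  55.3] jig angles mod 90: 0.04247919029941727 rms 3.175743779168047
oil_bottle [[690.0, -380.0, -0.0]]
grease_can [[636.0, 422.0, -2.0]]
mug [[743.0, -197.0, 3.0]]
```

View pics/fin.png

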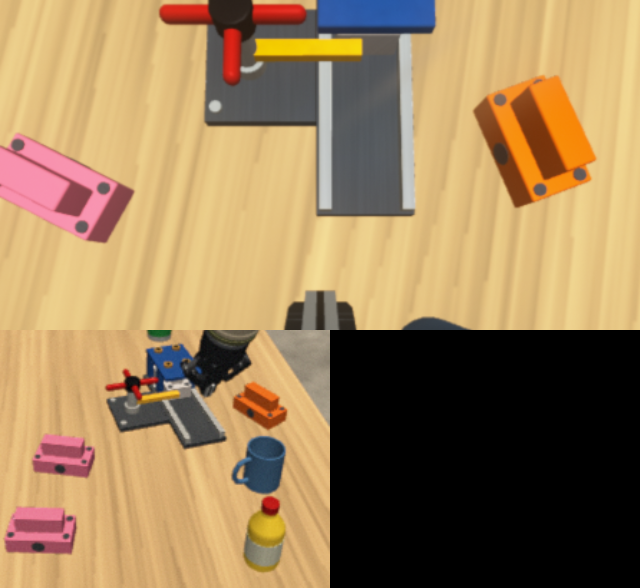

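The picture shows the yellow arm closed straight across the track at (310,48), the casting's back face just beyond it at (380,45), and the bystanders unmoved. I hand in.

```bash
python3 -c "
from bench import job; print(job.hand_in())"
```

```text
the job is handed in; nothing more can be done
None
```

I pushed the casting home against the red stop, then turned the wheel to its end stop so the yellow arm closes behind it; the bottle, can and mug have not moved, and the job is handed in at about 30 s of the 69 s allowed.

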